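# Draw the axle out of its bearing block and lay it in the V stand

### The job

Draw the steel axle straight out of the bush of the grey bearing block, keeping it in line so that it does not jam and drag the block along, and lay it in the two V heads of the stand, so that both carry it and it is roughly centred, either way round. Let go of it there, leave the block where it stands and the stand upright, and do not knock the two wooden offcuts or the battery about.

Things in the scene. Friction and masses are not known exactly. Their poses are not given: they have to be found in the camera images.
- axle: Steel axle, 200 mm long, about 0.45 kg: shaft 20 mm in diameter, round head 30 mm x 10 mm at the outer end. Origin at mid-length on the axis (centre of mass 4 mm nearer the head); x along the axis to the plain tail (+100 mm), head at x = -100 to -90 mm. It starts level, its tail about 80 mm deep in the bush, 100 to 115 mm of bare shaft between head and bush, the head towards the robot.
- axle_tail (a point): Centre of the plain tail end face of the axle.
- bearing_block: Grey cast bearing block, 3 kg, loose on the worktop: foot 80 x 110 x 14 mm, round housing 52 mm in diameter, 80 mm long, top at 96 mm (oiler to 101 mm). Bronze bush, bore 21.6 mm, open at both ends, along the block's x at 70 mm height, from x = -43 to +43 mm. Origin at the centre of the underside, z up; the axle comes out along -x, roughly towards the robot.
- bore_mouth (a point): Centre of the bore's open mouth from which the axle stands out (block frame -43, 0, 70 mm).
- v_stand: Loose steel stand, 1.5 kg: base plate 150 (x) x 70 (y) x 10 mm; two upright 90-degree V heads open upwards, 14 mm thick, centred at x = -50 and +50 mm (86 mm clear between them for fingers), rims 51 mm apart in y at 81 mm height. A 20 mm shaft lying in both has its axis along the stand's x at 70 mm height. Origin at the centre of the underside, z up.
- stand_axis (a point): Point on the axis of a 20 mm shaft lying in the stand, midway between the V heads (stand frame 0, 0, 70 mm); same axes as the stand.
- offcut_1: Short thick pine offcut, 45 x 120 x 45 mm, lying between block and stand; origin at the centre of the underside, long along its y.
- offcut_2: Long thin pine offcut lying flat, 32 x 200 x 19 mm, nearer the robot; origin at the centre of the underside, long along its y.
- battery_spare: Black tool battery, 67 x 116 x 52 mm, at the right; origin at the centre of the underside.
There are look-alikes about, which are no part of the job. What is shaped like the bearing_block but red is not meant.

How it is judged (in metres and radians):
On the way:
1. the axle is drawn clear of the bush (x of axle_tail in the frame of bearing_block below -0.046 m), for 0.2 s.
At the end, for the whole second after the job is handed in: The axle rests in both V heads, in line with the stand (within 0.08 rad), its middle within 30 mm of the stand's middle lengthwise and within 5 mm of the seated axis sideways and in height; stand and block stand upright (within 0.05 rad), the axle is at rest (x of axle in the frame of stand_axis between -0.03 and 0.03 m and y of axle in the frame of stand_axis between -0.005 and 0.005 m and z of axle in the frame of stand_axis between -0.005 and 0.005 m and angle between the x axis of axle and the x axis of v_stand, either way round below 0.08 rad and angle between each of v_stand, bearing_block's own z axis and vertical below 0.05 rad and linear speed of axle below 0.02 m/s); the robot touches nothing.
It fails at once if the bearing block was dragged more than 20 mm or tipped (distance of bearing_block from where it was at the start of the episode above 0.02 m or angle between bearing_block's own z axis and vertical above 0.25 rad).
It fails at once if an offcut or the battery was moved more than 40 mm (distance of any of offcut_1, offcut_2, battery_spare from where it was at the start of the episode above 0.04 m).
It also fails if it takes over 45 s, if anything falls off the work surface, if the arm or the gripper's body presses on something with over 40 N, if the wrist force passes 120 N, or if a joint passes its speed limit or range.

### The arm

A 6-joint arm with a two-finger parallel gripper is mounted at the origin on a cart in front of the work surface, level with it; the furniture and walls round the work are solid. World frame = base frame: x ahead of the robot, y to its left, z up, the work surface at z = 0. Lengths are in m, angles in degrees, forces in N, time in s.
With the tool pointing down it reaches from about 0.4 to 0.825 m from the base axis. Payload 7 kg.
Tool frame: the origin (TCP) lies midway between the tips of the shut fingers; the grasp point (between the pads) lies 19 mm behind it; z points along the fingers, y is the direction in which the jaws open and shut (so a half turn about z gives the same grasp; the last joint's range is limited). The gripper opens to 88 mm and grips with 3 to 60 N. Pads are 19 mm wide; open, the fingers measure 130 mm over their backs; the gripper's body (78 mm by 193 mm) begins 47 mm behind the grasp point.
Start: joints at [-52.878, 20.546, 0.682, 0, -70.136, -16.507], TCP at [0.238, -0.632, 0.227] pointing down, gripper open.
Joint ranges: [-176.03, 176.03], [-82.01, 121.73], [-58.28, 71.71], [-173.87, 95.51], [-174.79, -0.11], [-173.66, 173.66]. Speed limits (degrees/s): [136.94, 136.94, 172.46, 180, 180, 180].

### API

Orientations are given as a 3x3 rotation matrix whose columns are the frame's x, y, z axes.
In Python, from rig import robot gives the robot as it stands. Calls block until the motion is done:
- robot.goto(position, orientation): joint-space move of the TCP to a pose.
- robot.servo_line(position, ori=None, speed=0.15): straight line of the TCP; ori=None keeps the orientation; speed is the mean speed in m/s.
- robot.movej(angles): joint-space move.
- robot.move_gripper(opening): opening from 0.0 (shut) to 1.0 (fully open); the grip force is fixed at half the most; returns when the fingers have stopped.
- robot.dwell(seconds).
- robot.ik(position, orientation): joint angles nearest the present ones, or None.
- robot.grab_frame(name): name is "side" or "top" or "wrist"; returns (picture, depth): 420x560x3 uint8, red, green, blue; 420x560 float32, m along the optical axis (not along the pixel's ray), 0 where there is no reading.
- robot.camera_info(name): a dict with "vfov" (degrees; the focal length in pixels is half the picture's height over the tangent of half this angle, whatever the lens; pixels are square), "cx", "cy" (the principal point, pixels), "view" (4x4, takes a point from world to camera coordinates); the wrist camera has in their place "T_tool_cam" (4x4, takes a point from camera to tool coordinates, whose origin is the TCP and whose axes are the flange's). Camera axes: x right, y down, z forward; pixel columns grow to the right and rows downward; lengths in m; the calibration is good to about 2 mm. A picture is of the moment at which its call begins: read the wrist's pose just before it. camera_info takes no time and is no camera call.
A pose or a line that the arm cannot do raises robot.Unreachable and nothing moves.
- robot.job_done(): hands the job in, once; it reports no verdict.
Readings, each from a call of its own:
- robot.read_t(): time.
- robot.read_qpos(): joint angles.
- robot.read_qvel(): joint speeds.
- robot.read_effort(): joint torques, N m.
- robot.read_position(): TCP position.
- robot.read_tcp_rot(): TCP orientation.
- robot.read_force(): force on the tool from outside, world axes, zero at the start.
- robot.read_ft_torque(): the same for the moment, N m.
- robot.read_grip_width(): opening from 0.0 (shut) to 1.0 (fully open).
Only numpy, scipy, OpenCV 4.12 (cv2) and the standard library are available. Lean on these libraries where they do the work, as an engineer would, in place of code of your own. Each camera call takes 0.05 s, during which the arm holds its last target.

## Working session

There is one attempt and no reset: what is moved stays moved. The work goes in short steps, each a Python script; the robot and the scene stay as the last script left them, time stands still between calls to the robot, and variables do not carry over. Pictures are saved under pics/ and viewed, and the job is handed in when it is done.

```bash
mkdir -p pics; ls; cat > h.py <<'E'
import numpy as np, cv2
from rig import robot
def save(n,im,s=1.0):
    cv2.imwrite('pics/'+n, cv2.resize(im[:,:,::-1],None,fx=s,fy=s,interpolation=cv2.INTER_CUBIC))
E
python3 - <<'E'
from h import *
for n in ("top","side"):
    im,d=robot.grab_frame(n); np.savez(f'{n}0.npz',im=im,d=d,**{k:np.array(v) for k,v in robot.camera_info(n).items()})
    save(n+'0.png',im,1.4)
    print(n,robot.camera_info(n))
E
```

```text
pics
top {'vfov': 44.79108853401538, 'cx': 272.01474187353546, 'cy': 213.9370045625796, 'view': array([[ 0.00742795, -0.99997043, -0.00199059, -0.04321335],
       [-0.99446817, -0.00717847, -0.10479278,  0.55466065],
       [ 0.10477539,  0.00275797, -0.99449209,  1.19176163],
       [ 0.        ,  0.        ,  0.        ,  1.        ]])}
side {'vfov': 46.14681561284702, 'cx': 278.92172596072083, 'cy': 207.0827174036484, 'view': array([[-0.8515864 , -0.52414666,  0.00841936,  0.45642141],
       [-0.30060727,  0.47511586, -0.82698258,  0.26343928],
       [ 0.42945998, -0.70677804, -0.5621645 ,  1.16505646],
       [ 0.        ,  0.        ,  0.        ,  1.        ]])}
```

View pics/top0.png

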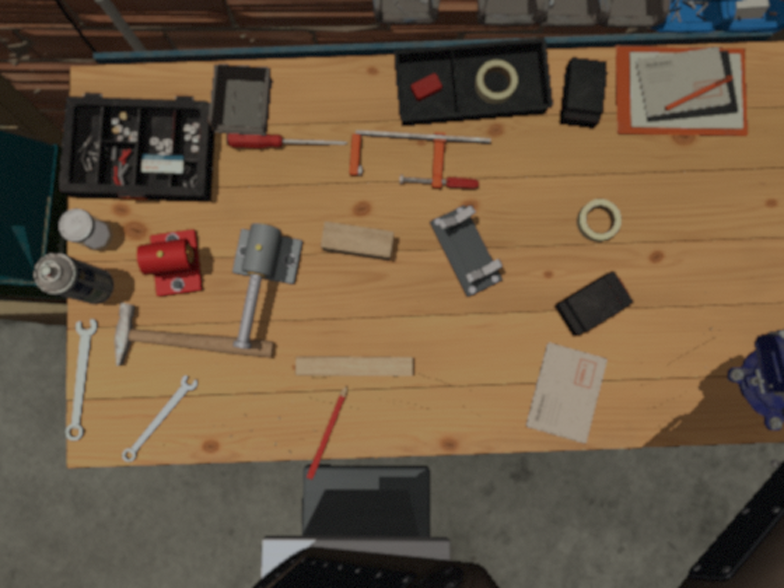

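View pics/side0.png

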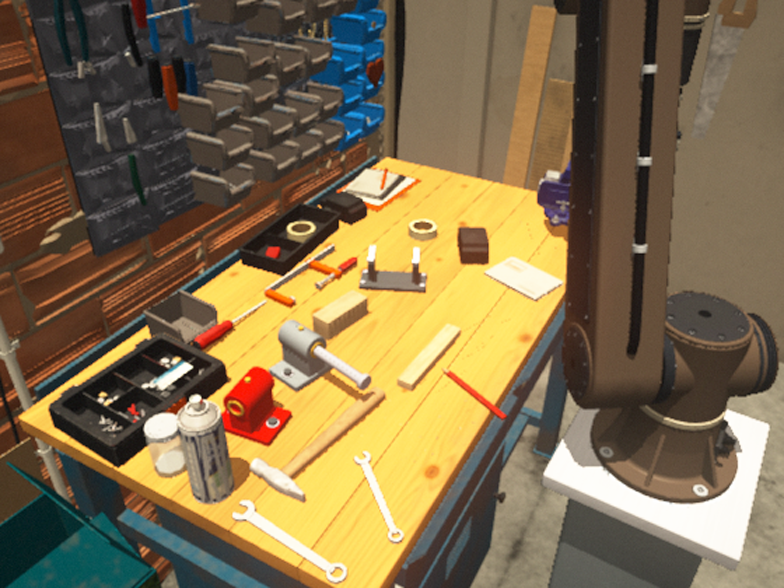

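Candidates (shown px, top): grey block with axle (264,250), which fits the description. The red look-alike block is at (172,260) and is excluded. The other long bars are the hammer handle (195,342) and the hacksaw (420,137). The stand is at (466,250). The battery is the black box at (594,303), not the one at (583,92). Next, close crops.

```bash
cat >> h.py <<'E'
def cam(z):
    h=z['im'].shape[0]; f=h/2/np.tan(np.radians(float(z['vfov'])/2)); return f,float(z['cx']),float(z['cy']),np.linalg.inv(z['view'])
def cloud(z):
    f,cx,cy,Ti=cam(z); v,u=np.mgrid[:420,:560]; d=z['d']
    P=np.stack([(u-cx)/f*d,(v-cy)/f*d,d],-1)
    P=P@Ti[:3,:3].T+Ti[:3,3]; P[d==0]=np.nan; return P
E
python3 - <<'E'
from h import *
z=np.load('top0.npz'); P=cloud(z); im=z['im']
save('c1.png',im[150:265,150:225],5); save('c2.png',im[135:220,290:375],6)
for n,(u,v) in dict(oiler=(186,176),shaft=(180,215),head=(174,245),offc1=(256,172),offc2=(253,261),bat=(424,216),table=(330,230),standbase=(332,178)).items(): print(n,P[v,u].round(4))
# shaft points: z 0.07-0.09 in region
s=np.load('side0.npz'); Q=cloud(s)
for nm,A in(('top',P),('side',Q)):
    X=A.reshape(-1,3); ok=~np.isnan(X).any(1); X=X[ok]
    print(nm,'table z',np.median(X[(abs(X[:,2])<.02)&(X[:,0]>.35)&(X[:,0]<.7)][:,2]))
E
```

```text
oiler [0.6331 0.1571 0.0988]
shaft [0.5453 0.1714 0.0828]
head [0.4768 0.1842 0.0778]
offc1 [ 6.542e-01 -1.000e-04  4.180e-02]
offc2 [0.4425 0.0055 0.0207]
bat [ 0.5502 -0.3959  0.0526]
table [ 0.5197 -0.1812 -0.0011]
standbase [ 0.6466 -0.1855  0.0099]
top table z 1.3554395918546902e-05
side table z -0.0020661563650490877
```

```bash
sleep 3
```

```text
(no output)
```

View pics/c1.png

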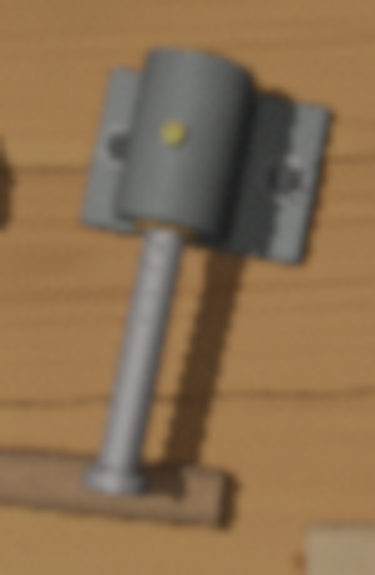

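View pics/c2.png

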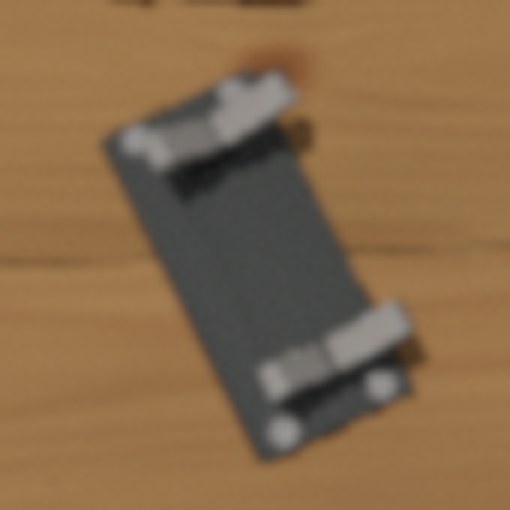

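```bash
python3 - <<'E'
from h import *
for nm in('top','side'):
    z=np.load(nm+'0.npz'); X=cloud(z).reshape(-1,3); X=X[~np.isnan(X).any(1)]
    sh=X[(X[:,2]>.066)&(X[:,2]<.1)&(X[:,0]>.49)&(X[:,0]<.575)&(X[:,1]>.13)&(X[:,1]<.21)]
    print(nm,'shaft n',len(sh))
    # centreline per x bin, circle fit: assume radius 10
    from scipy.optimize import least_squares
    def res(p):
        o=np.array([.53,p[0],p[1]]); d=np.array([1,p[2],p[3]]);d/=np.linalg.norm(d)
        r=np.linalg.norm(np.cross(sh-o,d),axis=1); return r-.010
    r=least_squares(res,[.174,.07,-.17,0],loss='soft_l1',f_scale=.001); print(r.x,np.degrees(np.arctan(r.x[2])),np.sqrt(np.mean(r.fun**2)))
    base=X[(X[:,2]>.004)&(X[:,2]<.016)&(X[:,0]>.54)&(X[:,0]<.76)&(X[:,1]>-.27)&(X[:,1]<-.09)]
    rect=cv2.minAreaRect((base[:,:2]*1000).astype(np.float32)); print('base',rect)
    vh=X[(X[:,2]>.055)&(X[:,2]<.1)&(X[:,0]>.54)&(X[:,0]<.76)&(X[:,1]>-.27)&(X[:,1]<-.09)]
    print('vheads',len(vh))
    if len(vh)>5:
        km=cv2.kmeans(vh[:,:2].astype(np.float32),2,None,(3,50,1e-6),5,cv2.KMEANS_PP_CENTERS); print(km[2]); 
        for k in (0,1):
            g=vh[km[1][:,0]==k]; print(cv2.minAreaRect((g[:,:2]*1000).astype(np.float32)),g[:,2].max())
    hd=X[(X[:,2]>.05)&(X[:,2]<.1)&(X[:,0]>.44)&(X[:,0]<.5)&(X[:,1]>.13)&(X[:,1]<.23)]
    if len(hd): print('headend', hd[:,0].min(), hd[:,0].max(),hd.mean(0))
E
```

```text
top shaft n 316
[ 0.17873442  0.06646691 -0.17896902  0.03621863] -10.146746728986875 0.0018668980629047806
base ((650.413330078125, -178.57357788085938), (177.6725616455078, 218.32125854492188), 89.3352279663086)
vheads 321
[[ 0.6017756  -0.2109326 ]
 [ 0.69079673 -0.16645528]]
((601.6763916015625, -210.60011291503906), (13.659778594970703, 63.272579193115234), 26.597057342529297) 0.08591731413405035
((690.5541381835938, -165.3844451904297), (14.387866020202637, 61.18476486206055), 26.40984535217285) 0.08427961326521971
headend 0.46983004010351426 0.4999626743223129 [0.48383586 0.18547641 0.0739429 ]
side shaft n 191
[ 0.1813743   0.0639552  -0.18744149  0.03870254] -10.616416704414021 0.0016726132741509958
base ((665.6394653320312, -171.32655334472656), (204.58900451660156, 107.62519836425781), 16.466318130493164)
vheads 123
[[ 0.69041    -0.16428468]
 [ 0.6011677  -0.20870942]]
((688.0138549804688, -158.7259521484375), (13.659557342529297, 59.18944549560547), 26.743717193603516) 0.07822649268487791
((598.6920776367188, -204.70205688476562), (13.193496704101562, 60.89738082885742), 26.74294662475586) 0.0795851683745522
headend 0.4674876949263904 0.49991630213509025 [0.47933501 0.19383459 0.06740148]
```

The grey block has its axle head at shown px (242,343) and a yellow oiler at (258,246). The stand has V heads at about (0.602,-0.211) and (0.691,-0.166), heading ≈26.6°. The depths agree with the stated heights (oiler 0.099, offcuts 0.042 and 0.021, battery 0.053). The axle heading is ≈-10.4°. Next I look closely with the wrist camera.

```bash
cat >> h.py <<'E'
def R(deg,flip=False):
    a=np.radians(deg+(180 if flip else 0)); x=np.array([np.cos(a),np.sin(a),0]); z=np.array([0,0,-1.]); return np.stack([x,np.cross(z,x),z],1)
def wrist(n,s=1.4):
    p=robot.read_position(); r=robot.read_tcp_rot(); im,d=robot.grab_frame('wrist'); c=robot.camera_info('wrist')
    T=np.eye(4); T[:3,:3]=r; T[:3,3]=p; T=T@np.array(c['T_tool_cam'])
    np.savez(n+'.npz',im=im,d=d,vfov=c['vfov'],cx=c['cx'],cy=c['cy'],view=np.linalg.inv(T)); save(n+'.png',im,s)
E
python3 - <<'E'
from h import *
print(robot.camera_info('wrist'), robot.read_tcp_rot())
for f in (0,1):
    for t in ([.55,.175,.30],[.564,.173,.051],[.47,.19,.051]): print(f,robot.ik(t,R(-10.4,f)))
    print(robot.ik([.6455,-.187,.051],R(26.7,f)),robot.ik([.6455,-.187,.051],R(26.7-180,f)))
E
```

```text
{'vfov': 70.57083010533847, 'cx': 280.6828934198302, 'cy': 213.51425966964356, 'T_tool_cam': array([[ 6.97565006e-04, -9.55958455e-01, -2.93501184e-01,
         7.90614390e-02],
       [ 9.99999740e-01,  6.13730061e-04,  3.77730621e-04,
         5.58826802e-04],
       [-1.80964281e-04, -2.93501372e-01,  9.55958635e-01,
        -1.57948131e-01],
       [ 0.00000000e+00,  0.00000000e+00,  0.00000000e+00,
         1.00000000e+00]])} [[-9.36001396e-01 -3.51995534e-01 -7.28109795e-04]
 [-3.51996230e-01  9.36000422e-01  1.36520207e-03]
 [ 2.00966045e-04  1.53412294e-03 -9.99998803e-01]]
0 [ 37.05924083   9.1052454   -5.22915373   0.         -75.66560087
  42.54075917]
0 [ 36.02557662  22.32548213 -22.40404905   0.         -45.27046882
  43.57442338]
0 [ 4.42421677e+01  1.57909430e+01 -3.29782352e+01  2.54444375e-14
 -4.12308218e+01  3.53578323e+01]
[  0.42652077  28.66960278 -11.26702145   0.         -50.06337576
 116.27347923] [  0.42652077  28.66960278 -11.26702145   0.         -50.06337576
 -63.72652077]
1 [  37.05924083    9.1052454    -5.22915373    0.          -75.66560087
 -137.45924083]
1 [  36.02557662   22.32548213  -22.40404905    0.          -45.27046882
 -136.42557662]
1 [ 4.42421677e+01  1.57909430e+01 -3.29782352e+01 -2.54444375e-14
 -4.12308218e+01 -1.44642168e+02]
[  0.42652077  28.66960278 -11.26702145   0.         -50.06337576
 -63.72652077] [  0.42652077  28.66960278 -11.26702145   0.         -50.06337576
 116.27347923]
```

```bash
python3 - <<'E'
from h import *
t=robot.read_t()
robot.goto([.6455,-.187,.20],R(26.7,1)); wrist('w_stand'); print(robot.read_t()-t)
robot.goto([.535,.177,.19],R(-10.4,1)); wrist('w_axle'); print(robot.read_t(), robot.read_position(), robot.read_force())
E
mv *w_*.png pics/ 2>/dev/null; ls pics
```

```text
2.2167
3.7833 [0.53542947 0.17629917 0.1900165 ] [-0.412877   -0.53626304  0.10738019]
c1.png
c2.png
side0.png
top0.png
w_axle.png
w_stand.png
```

View pics/w_stand.png

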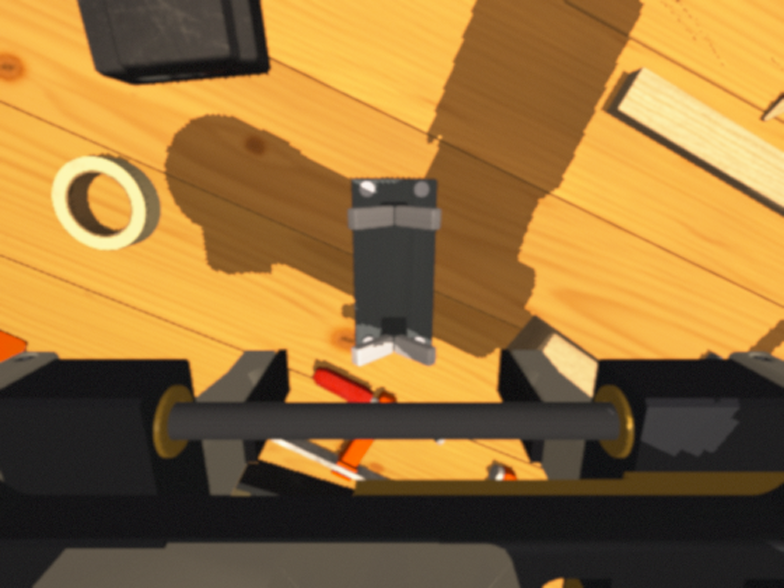

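View pics/w_axle.png

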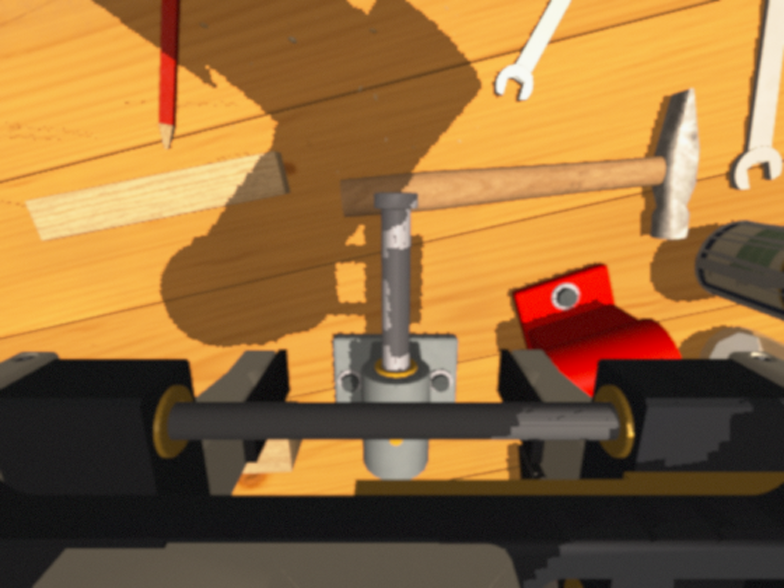

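```bash
python3 - <<'E'
from h import *
from scipy.optimize import least_squares
z=np.load('w_axle.npz'); X=cloud(z).reshape(-1,3); X=X[~np.isnan(X).any(1)]
a=np.radians(-10.4); u=np.array([np.cos(a),np.sin(a)]); n=np.array([-u[1],u[0]])
o=np.array([.53,.1795]); s=(X[:,:2]-o)@u; t=(X[:,:2]-o)@n
sh=X[(abs(t)<.012)&(s>-.03)&(s<.04)&(X[:,2]>.068)&(X[:,2]<.09)]
def res(p):
    O=np.array([.53,p[0],p[1]]); d=np.array([1,p[2],p[3]]);d/=np.linalg.norm(d)
    return np.linalg.norm(np.cross(sh-O,d),axis=1)-.010
r=least_squares(res,[.1795,.07,-.18,0],loss='soft_l1',f_scale=.0005); print(len(sh),r.x,np.degrees(np.arctan(r.x[2])),np.sqrt(np.mean(r.fun**2)))
m=(abs(t)<.006)&(X[:,2]>.06)
for b in np.arange(-.08,.16,.005):
    k=m&(s>b)&(s<b+.005)
    if k.sum(): print(round(b,3),k.sum(),X[k,2].max().round(4),np.median(X[k,2]).round(4),end=' | ')
print()
# housing cylinder r 26, axis fit
hs=X[(abs(t)<.024)&(s>.065)&(s<.13)&(X[:,2]>.075)&(X[:,2]<.097)]
def res2(p):
    O=np.array([.63,p[0],p[1]]); d=np.array([1,p[2],p[3]]);d/=np.linalg.norm(d)
    return np.linalg.norm(np.cross(hs-O,d),axis=1)-.026
r=least_squares(res2,[.16,.07,-.18,0],loss='soft_l1',f_scale=.0005); print(len(hs),r.x,np.degrees(np.arctan(r.x[2])),np.sqrt(np.mean(r.fun**2)))
print('table',np.median(X[abs(X[:,2])<.01][:,2]))
z=np.load('w_stand.npz'); X=cloud(z).reshape(-1,3); X=X[~np.isnan(X).any(1)]
print('table',np.median(X[abs(X[:,2])<.006][:,2]))
vh=X[(X[:,2]>.062)&(X[:,2]<.1)&(X[:,0]>.54)&(X[:,0]<.76)&(X[:,1]>-.27)&(X[:,1]<-.09)]
km=cv2.kmeans(vh[:,:2].astype(np.float32),2,None,(3,50,1e-6),5,cv2.KMEANS_PP_CENTERS)
for k in (0,1):
    g=vh[km[1][:,0]==k]; print(len(g),cv2.minAreaRect((g[:,:2]*1000).astype(np.float32)),g[:,2].max())
E
```

```text
1361 [ 0.17982767  0.06577136 -0.18183805  0.03898166] -10.305948637624128 0.0005501407568597948
-0.065 13 0.0788 0.0779 | -0.06 78 0.08 0.0781 | -0.055 65 0.0799 0.0781 | -0.05 78 0.0748 0.0733 | -0.045 66 0.0757 0.0736 | -0.04 76 0.0761 0.074 | -0.035 66 0.0758 0.0741 | -0.03 468 0.2742 0.2704 | -0.025 1939 0.3074 0.2962 | -0.02 3150 0.3058 0.2952 | -0.015 68 0.0763 0.0747 | -0.01 71 0.0768 0.0749 | -0.005 66 0.0771 0.075 | 0.0 67 0.0767 0.0752 | 0.005 64 0.0768 0.0754 | 0.01 66 0.0772 0.0757 | 0.015 64 0.0774 0.0758 | 0.02 62 0.0774 0.076 | 0.025 61 0.0778 0.0764 | 0.03 59 0.078 0.0764 | 0.035 56 0.0788 0.0765 | 0.04 55 0.0789 0.0768 | 0.045 57 0.0792 0.0766 | 0.05 53 0.0786 0.0774 | 0.055 58 0.0792 0.0769 | 0.06 153 0.0965 0.0848 | 0.065 72 0.0967 0.0951 | 0.07 59 0.0968 0.0954 | 0.075 30 0.0965 0.0951 | 0.1 10 0.1019 0.1011 | 0.105 27 0.1016 0.1006 | 0.11 36 0.0965 0.0951 | 0.115 51 0.0964 0.0954 | 0.12 50 0.0963 0.0952 | 0.125 47 0.0969 0.0951 | 0.13 49 0.0966 0.0952 | 0.135 50 0.0965 0.095 | 0.14 13 0.0958 0.0949 | 
1358 [ 0.16154061  0.06943783 -0.18315484  0.00206683] -10.378963418607489 0.0007586479660978647
table -0.0005509713188960597
table -0.0006364906436104323
688 ((690.4860229492188, -164.7572021484375), (14.515061378479004, 61.64271545410156), 26.210256576538086) 0.08204846378208219
811 ((601.0831909179688, -209.02268981933594), (14.147055625915527, 62.39968490600586), 26.413480758666992) 0.0818207769944227
```

The wrist views agree with the first fix. The stand centre is (0.6458,-0.1869) at 26.35°. The axle heading is -10.35°, with its head drooping about 2° in the bore play. The head end is at s≈-0.063 and the bush mouth at s≈+0.06. I'll grasp at the centre of mass.

```bash
python3 - <<'E'
from h import *
def st(m): print(m,round(robot.read_t(),2),'F',np.round(robot.read_force(),2),'M',np.round(robot.read_ft_torque(),2),'p',np.round(robot.read_position(),4),flush=True)
o=R(-10.35,1); p=[.5625,.1739]
robot.goto(p+[.12],o); st('above')
robot.servo_line(p+[.0485],speed=.12); st('down')
robot.move_gripper(0.0); robot.dwell(.2); st('grip'); print(robot.read_grip_width()*88)
E
```

```text
above 4.18 F [-0.03 -0.49  0.27] M [ 0.03 -0.09 -0.  ] p [0.5625 0.1726 0.1191]
down 4.93 F [ 0.49 -0.68  0.38] M [-0.05 -0.01  0.07] p [0.5632 0.1744 0.0497]
grip 6.22 F [ 0.2  -4.28 -0.09] M [-1.46 -0.03 -0.01] p [0.5623 0.1735 0.0485]
19.333826051510012
```

```bash
cat >> h.py <<'E'
def st(m): print(m,round(robot.read_t(),2),'F',np.round(robot.read_force(),2),'M',np.round(robot.read_ft_torque(),2),'p',np.round(robot.read_position(),4),flush=True)
E
python3 - <<'E'
from h import *
a=np.radians(-10.35); n=np.array([-np.sin(a),np.cos(a),0])
p=np.array([.5625,.1739,.0485])
for k in range(3):
    p=p-n*.0005; robot.servo_line(p,speed=.02); st('lat')
for k in range(3):
    p=p+[0,0,.0004]; robot.servo_line(p,speed=.02); st('up')
E
```

```text
lat 6.47 F [-0.64 -1.3   0.21] M [-0.86  0.12  0.04] p [0.5623 0.1734 0.0484]
lat 6.72 F [-1.51  0.56 -0.4 ] M [ 0.24  0.39 -0.04] p [0.5623 0.1733 0.0485]
lat 6.97 F [-1.98  4.39 -0.76] M [1.59 0.72 0.02] p [0.5624 0.1732 0.0485]
up 7.22 F [-1.46  5.45 -1.87] M [1.97 0.45 0.14] p [0.5624 0.1729 0.0488]
up 7.47 F [-0.22  5.42 -3.58] M [1.73 0.12 0.22] p [0.5623 0.1726 0.0492]
up 7.72 F [ 0.8   3.83 -3.81] M [ 1.35 -0.06  0.25] p [0.5623 0.1723 0.0496]
```

```bash
python3 - <<'E'
from h import *
a=np.radians(-10.35); u=np.array([np.cos(a),np.sin(a),0]); n=np.array([-np.sin(a),np.cos(a),0])
p=np.array([.5625,.1739,.0497])-n*.0010
robot.servo_line(p,speed=.02); st('0')
for k in range(3):
    p=p-u*.008+[0,0,-.008*.02]; robot.servo_line(p,speed=.03); 
    F=np.array(robot.read_force()); print('along',round(F@u,2),'lat',round(F@n,2)); st(k)
    p=p+n*np.clip(.00006*(F@n),-.0005,.0005)+[0,0,np.clip(.00006*(F[2]+4.4),-.0004,.0004)]
print(p.tolist(),robot.read_grip_width()*88)
wrist('pics/w2')
im,d=robot.grab_frame('side'); save('side2.png',im[120:320,130:330],3)
E
```

```text
0 7.97 F [ 1.1   2.82 -4.42] M [ 0.53 -0.27  0.19] p [0.5622 0.1725 0.0496]
along -0.02 lat 1.28
0 8.38 F [ 0.21  1.26 -4.55] M [0.42 0.27 0.1 ] p [0.5537 0.1742 0.0494]
along -0.04 lat 0.24
1 8.8 F [ 0.    0.24 -4.9 ] M [0.16 0.12 0.04] p [0.5462 0.1758 0.0493]
along -0.52 lat 0.91
2 9.22 F [-0.35  0.99 -4.66] M [0.1  0.13 0.03] p [0.5385 0.1773 0.0492]
[0.5387370319830459, 0.17737147642316817, 0.049165960115956885] 19.397401922987456
```

View pics/side2.png

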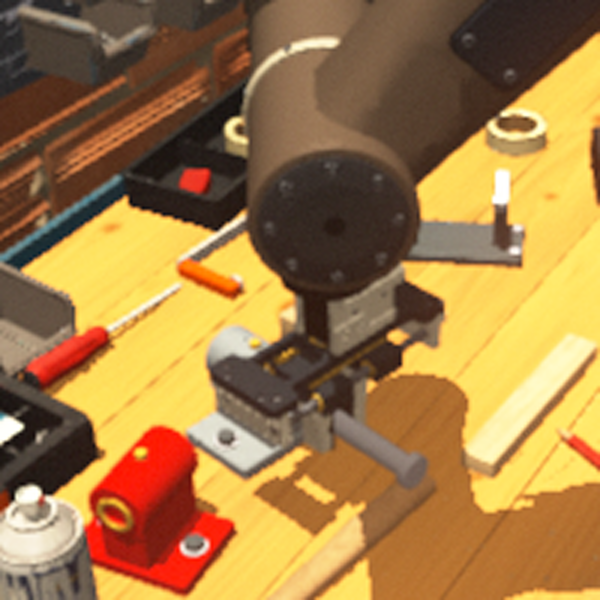

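The pull is clean, with under 1 N along the axis. I continue.

```bash
python3 - <<'E'
from h import *
a=np.radians(-10.35); u=np.array([np.cos(a),np.sin(a),0]); n=np.array([-np.sin(a),np.cos(a),0])
p=np.array([.53874,.17737,.04917])
for k in range(6):
    p=p-u*.012+[0,0,-.012*.02]; robot.servo_line(p,speed=.04); 
    F=np.array(robot.read_force()); print('along',round(F@u,2),'lat',round(F@n,2)); st(k)
    p=p+n*np.clip(.00006*(F@n),-.0005,.0005)+[0,0,np.clip(.00006*(F[2]+4.4),-.0004,.0004)]
print(p.tolist(),robot.read_grip_width()*88)
wrist('w2')
im,d=robot.grab_frame('side'); save('side3.png',im[120:320,130:330],3)
im,d=robot.grab_frame('top'); save('top3.png',im[130:330,100:300],3)
E
mv w2.png pics/
```

```text
along -1.19 lat -0.08
0 9.77 F [-1.19  0.14 -4.45] M [0.08 0.06 0.03] p [0.5267 0.1796 0.049 ]
along 0.23 lat -0.3
1 10.22 F [ 0.17 -0.33 -5.25] M [0.12 0.05 0.02] p [0.5149 0.1818 0.0488]
along -0.55 lat 0.0
2 10.67 F [-0.54  0.1  -4.8 ] M [ 0.03 -0.02  0.02] p [0.5031 0.1839 0.0485]
along 0.45 lat 0.69
3 11.12 F [ 0.57  0.6  -4.85] M [ 0.06 -0.01  0.02] p [0.4914 0.1861 0.0482]
along 0.6 lat 0.46
4 11.57 F [ 0.67  0.34 -4.11] M [-0.04 -0.07 -0.03] p [0.4796 0.1883 0.048 ]
along 0.72 lat -0.28
5 12.02 F [ 0.66 -0.4  -5.06] M [-0.04 -0.07  0.02] p [0.4678 0.1905 0.0477]
[0.46791690687959, 0.1903349671669126, 0.04760291784772472] 19.317670579638722mv: cannot stat 'w2.png': No such file or directory
```

View pics/side3.png

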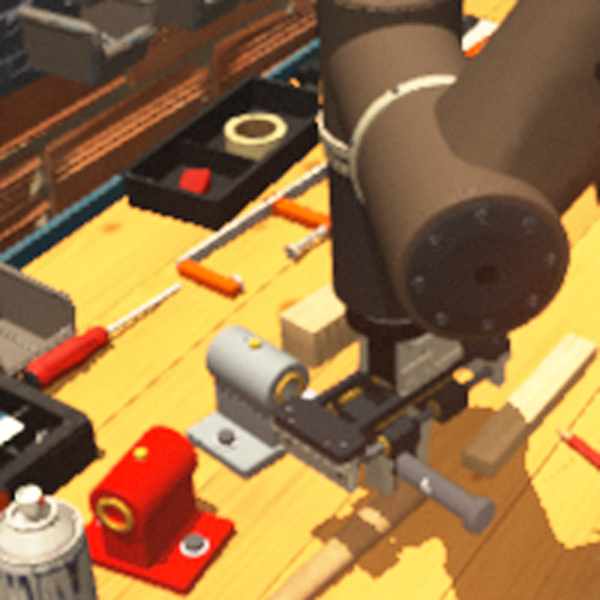

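View pics/w2.png

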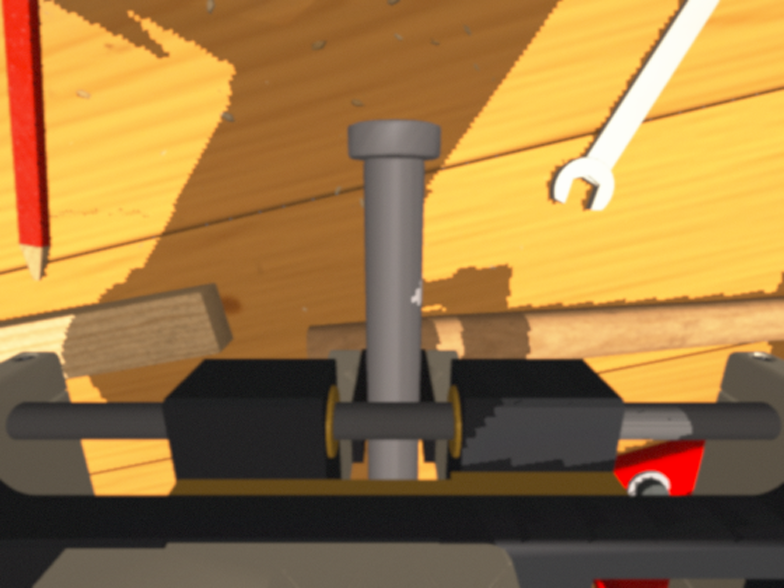

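View pics/top3.png

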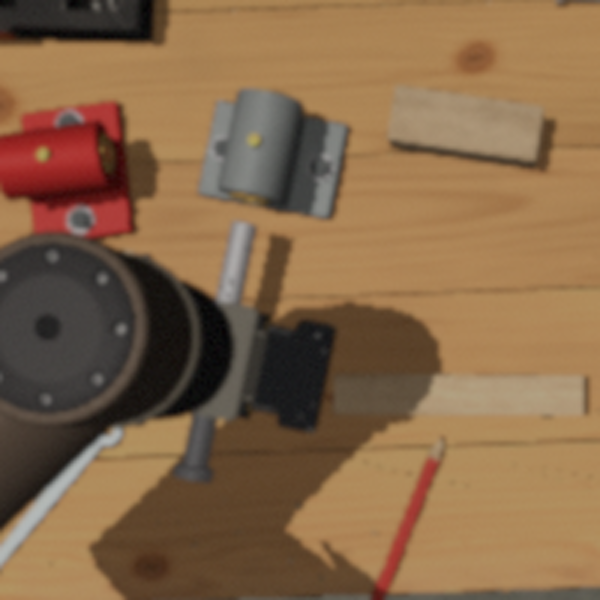

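The axle is out of the bush. In the top crop the tail is at (243,224), clear of the bush lip at (250,203). The block hasn't visibly moved. Next I measure where the axle sits in the hand.

```bash
ls pics; python3 - <<'E'
from h import *
from scipy.optimize import least_squares
import os
z=np.load('w2.npz'); P=cloud(z).reshape(-1,3); P=P[~np.isnan(P).any(1)]
r=robot.read_tcp_rot(); p=robot.read_position(); L=(P-p)@r   # tool coords; x toward robot/head
k=(abs(L[:,1])<.018)&(L[:,2]>-.04)&(L[:,2]<-.0); H=L[k]
for b in np.arange(.02,.12,.005):
    g=H[(H[:,0]>b)&(H[:,0]<b+.005)]
    if len(g): print(b.round(3),len(g),g[:,2].min().round(4),(g[:,1].min()+g[:,1].max()).round(4)/2,end=' | ')
sh=H[(H[:,0]>.03)&(H[:,0]<.075)&(abs(H[:,1])<.012)]
f=least_squares(lambda q: np.linalg.norm(np.cross(sh-[.05,q[0],q[1]],np.array([1,q[2],q[3]])/np.linalg.norm([1,q[2],q[3]])),axis=1)-.01,[0,-.019,0,0],loss='soft_l1',f_scale=.0005); print('\n',f.x, 'head max x',np.percentile(H[H[:,0]<.12][:,0],99.5))
E
```

```text
c1.png
c2.png
side0.png
side2.png
side3.png
top0.png
top3.png
w2.npz
w2.png
w_axle.png
w_stand.png
0.02 392 -0.0294 0.0007 | 0.025 394 -0.0292 0.0006 | 0.03 399 -0.0287 0.00065 | 0.035 412 -0.0289 0.00065 | 0.04 423 -0.0281 0.0009 | 0.045 432 -0.0282 0.0009 | 0.05 447 -0.0277 0.00065 | 0.055 470 -0.0282 0.00055 | 0.06 468 -0.0273 0.0008 | 0.065 499 -0.0281 0.0009 | 0.07 510 -0.0275 0.0009 | 0.075 514 -0.0274 0.00085 | 0.08 629 -0.0323 0.0008 | 0.085 862 -0.0318 0.0008 | 0.09 670 -0.0318 0.00085 | 
 [ 0.00075171 -0.01669216  0.00252399  0.03573659] head max x 0.09361307921788055
```

```bash
cat > place.py <<'E'
from h import *
from scipy.spatial.transform import Rotation as Ro
def pose(C,deg=26.34):
    Rt=R(deg,1)@Ro.from_euler('y',np.arctan(.0357)).as_matrix()@Ro.from_euler('z',-.0025).as_matrix()
    return np.array(C)-Rt@np.array([-.0055,.0006,-.0187]), Rt
E
python3 - <<'E'
from place import *
p=np.array(robot.read_position()); robot.servo_line(p+[0,0,.11],speed=.12); st('lift')
q,Rt=pose([.6458,-.1869,.150]); robot.goto(q,Rt); robot.dwell(.3); st('above'); print(q)
wrist('w4'); save('w4.png',np.load('w4.npz')['im'],1.4)
im,d=robot.grab_frame('side'); save('side4.png',im[120:280,200:360],4)
E
```

```text
lift 13.23 F [ 0.15 -0.17 -4.61] M [-0.02 -0.01 -0.03] p [0.4676 0.1901 0.1569]
above 15.07 F [ 0.   -0.86 -4.42] M [ 0.1  -0.17 -0.06] p [ 0.6408 -0.1894  0.1318]
[ 0.64054994 -0.19018415  0.13150808]
```

View pics/w4.png

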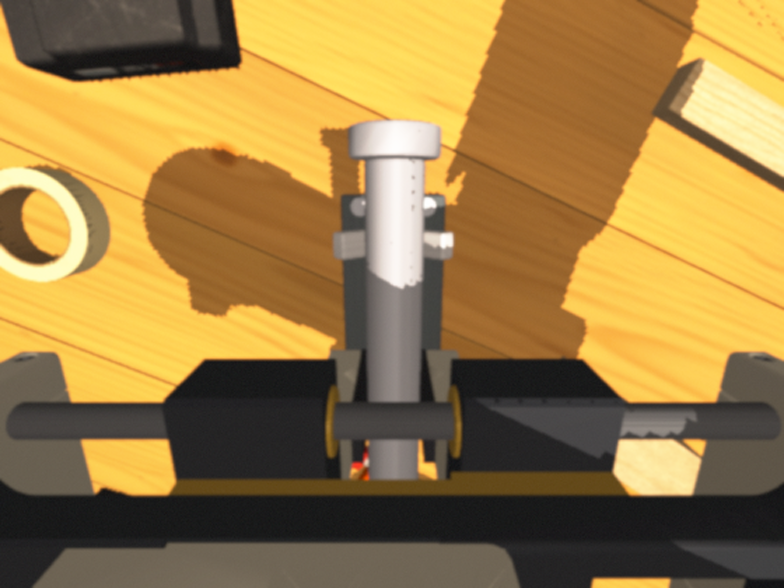

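View pics/side4.png

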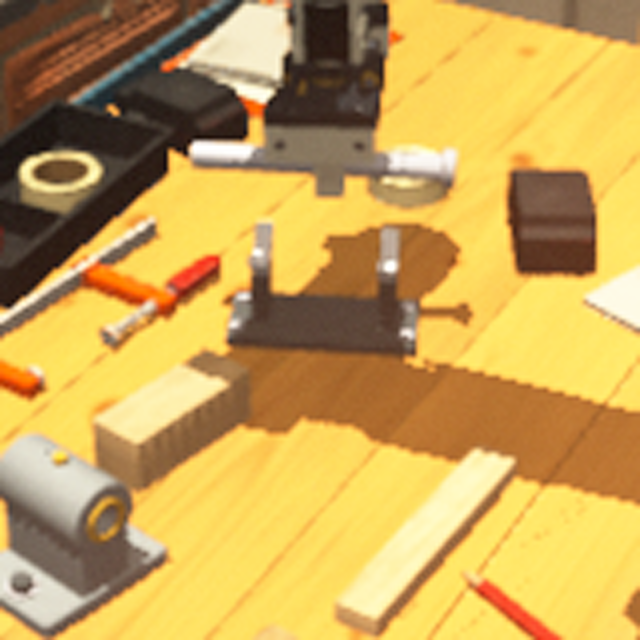

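The axle hangs level and centred over the near V head (head spans px 334–453, shaft at about 395). I lower it.

```bash
python3 - <<'E'
from place import *
q,Rt=pose([.6458,-.1869,.078]); robot.servo_line(q,speed=.08); robot.dwell(.3); st('78')
for h in (.075,.073,.072,.071,.070,.0693):
    q,_=pose([.6458,-.1869,h]); robot.servo_line(q,speed=.02); robot.dwell(.1); st(h)
    if robot.read_force()[2]>-1.0: break
wrist('w5'); save('w5.png',np.load('w5.npz')['im'],1.4)
im,d=robot.grab_frame('side'); save('side5.png',im[120:280,200:360],4)
E
```

```text
78 16.52 F [ 0.01  0.16 -4.16] M [ 0.09 -0.19  0.  ] p [ 0.6407 -0.1902  0.0599]
0.075 16.93 F [-0.49  0.02 -4.75] M [ 0.1  -0.18  0.02] p [ 0.6405 -0.1902  0.0564]
0.073 17.27 F [ 0.03  0.08 -4.29] M [ 0.11 -0.15 -0.06] p [ 0.6405 -0.1902  0.0545]
0.072 17.62 F [ 0.01  0.8  -4.65] M [ 0.13 -0.17  0.  ] p [ 0.6405 -0.1902  0.0535]
0.071 17.98 F [-0.04  0.23 -4.79] M [ 0.04 -0.15 -0.04] p [ 0.6405 -0.1902  0.0525]
0.07 18.32 F [ 0.07  0.51 -4.65] M [ 0.06 -0.15  0.  ] p [ 0.6405 -0.1902  0.0515]
0.0693 18.68 F [-2.04  1.06  0.88] M [ 0.52  0.5  -0.04] p [ 0.6407 -0.1902  0.0512]
```

View pics/w5.png

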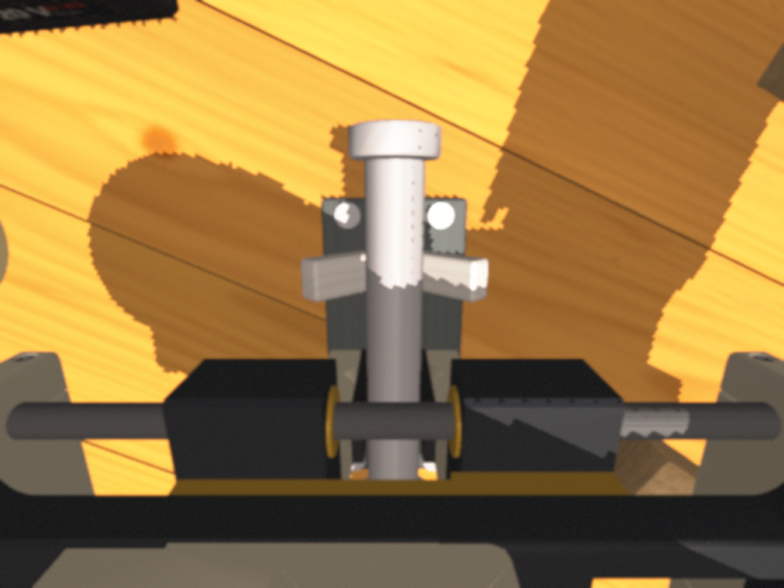

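View pics/side5.png

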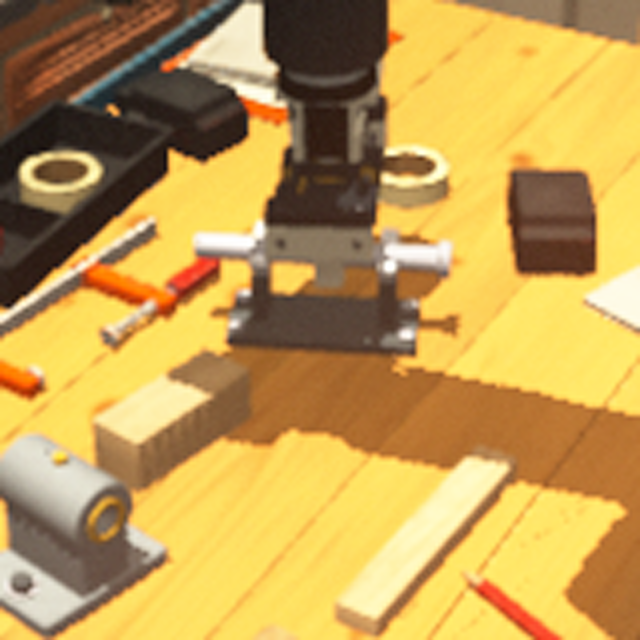

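Contact came at the expected seated height (0.070), and Fz went from -4.6 to +0.9 N. I release and retreat.

```bash
python3 - <<'E'
from place import *
robot.move_gripper(0.6); robot.dwell(.2); st('open'); print(robot.read_grip_width())
p=np.array(robot.read_position()); robot.servo_line(p+[0,0,.13],speed=.12); st('up')
p=np.array(robot.read_position()); robot.servo_line(p+[-.08,-.04,.03],speed=.15)
wrist('w6'); save('w6.png',np.load('w6.npz')['im'],1.4)
for n in ('side','top'):
    im,d=robot.grab_frame(n); np.savez(n+'6.npz',im=im,d=d,**{k:np.array(v) for k,v in robot.camera_info(n).items()})
    save(n+'6.png',im,1.4)
st('end')
z=np.load('w6.npz'); X=cloud(z).reshape(-1,3); X=X[~np.isnan(X).any(1)]
a=np.radians(26.34); u=np.array([np.cos(a),np.sin(a)]); n=np.array([-u[1],u[0]])
s=(X[:,:2]-[.6458,-.1869])@u; t=(X[:,:2]-[.6458,-.1869])@n
m=(abs(t)<.016)&(X[:,2]>.06)&(X[:,2]<.1)&(abs(s)<.13)
for b in np.arange(-.12,.12,.01):
    k=m&(s>b)&(s<b+.01)
    if k.sum()>5: print(b.round(2),k.sum(),np.percentile(X[k,2],98).round(4),end=' | ')
print('s range',s[m].min(),s[m].max())
from scipy.optimize import least_squares
k=m&(abs(t)<.011)&(s>-.08)&(s<.035)&(X[:,2]>.07); sh=np.c_[s[k],t[k],X[k,2]]
f=least_squares(lambda q:np.linalg.norm(np.cross(sh-[0,q[0],q[1]],np.array([1,q[2],q[3]])/np.linalg.norm([1,q[2],q[3]])),axis=1)-.01,[0,.07,0,0],loss='soft_l1',f_scale=.0005); print(k.sum(),f.x)
E
```

```text
open 19.74 F [ 0.08 -0.06 -0.8 ] M [ 0.09 -0.05 -0.01] p [ 0.6406 -0.1902  0.0508]
0.5957305298367503
up 20.98 F [0.03 0.17 0.01] M [ 0.07 -0.06  0.02] p [ 0.6401 -0.1901  0.1798]
end 21.91 F [ 0.06 -0.47 -0.25] M [ 0.1  -0.14  0.06] p [ 0.5606 -0.2297  0.2091]
-0.1 349 0.0853 | -0.09 153 0.0842 | -0.08 177 0.0805 | -0.07 167 0.0806 | -0.06 263 0.0801 | -0.05 227 0.0804 | -0.04 149 0.0804 | -0.03 153 0.0805 | -0.02 147 0.0805 | -0.01 38 0.0803 | 0.02 51 0.0812 | 0.03 132 0.0802 | 0.04 234 0.0801 | 0.05 176 0.0803 | 0.06 37 0.08 | s range -0.09882490266514118 0.06718517477631131
1259 [ 0.00012186  0.06949138  0.00271563 -0.00010729]
```

View pics/w6.png

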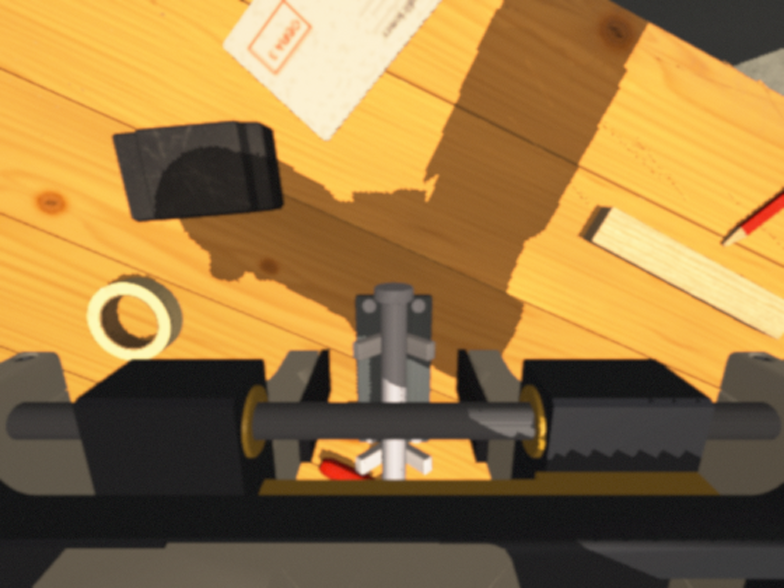

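View pics/side6.png

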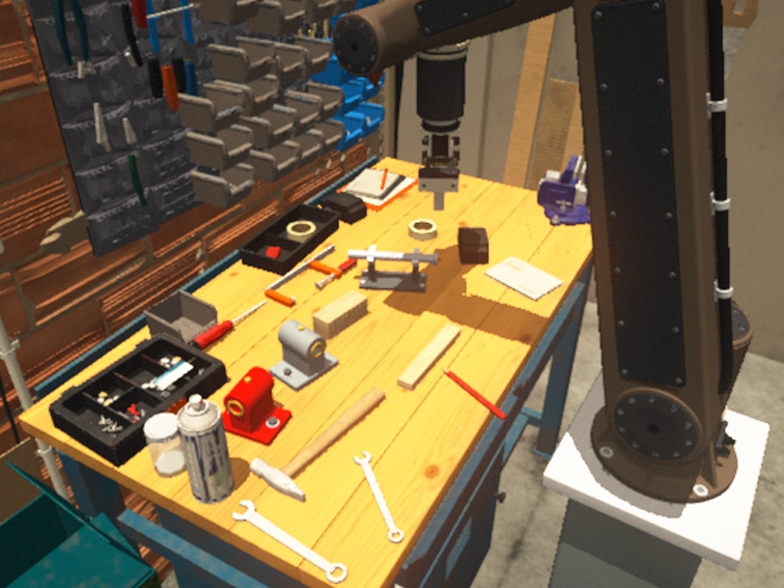

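View pics/top6.png

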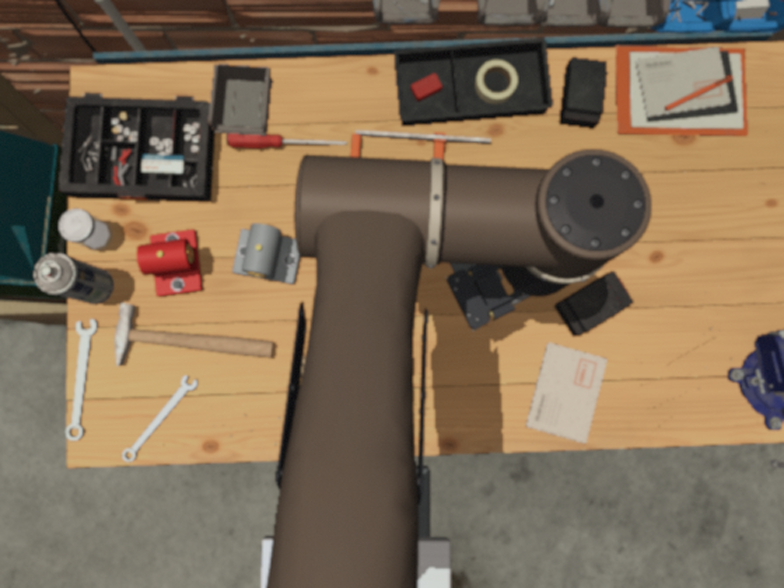

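The axle lies in both V heads. It is level to 0.0001, 0.1 mm off sideways, and its axis is at 0.0695. The head end is at s≈-0.099, so the middle is centred within about 1 mm. The block, offcuts and battery show at their starting pixels, and the arm is clear, so I hand in.

```bash
python3 - <<'E'
from rig import robot
robot.job_done(); print(robot.read_t())
E
```

```text
the job is handed in; nothing more can be done
the job is handed in; nothing more can be done
```

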